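# Tip the brass gauge up and lay it on the parallels

### The arm

A 6-joint arm with a two-finger parallel gripper is mounted at the origin on the work surface. World frame = base frame: x ahead of the robot, y to its left, z up, the work surface at z = 0. Lengths are in mm, angles in rad, forces in N, time in s.
With the tool pointing down it reaches from about 275 to 750 mm from the base axis. Payload 10.2 kg.
Tool frame: the origin (TCP) lies midway between the tips of the shut fingers; the grasp point (between the pads) lies 19 mm behind it; z points along the fingers, y is the line along which they close (so a half turn about z gives the same grasp; the last joint's range is limited). The gripper opens to 85 mm and grips with 20 to 120 N. Pads are 22 mm wide; open, the fingers measure 114 mm over their backs; the gripper's body (76 mm by 85 mm) begins 54 mm behind the grasp point. The pads swing forward as they close: fully open they stand 13 mm farther back than shut.
Start: joints at [1.077, 0.313, 1.498, -0, 1.331, -0.223], TCP at [140.451, 505.87, 231.294] pointing down, gripper open.
Joint ranges: [-2.94, 2.94], [-0.97, 2.17], [0.19, 2.56], [-1.23, 4.37], [0.02, 3.11], [-2.88, 2.88]. Speed limits (rad/s): [2.39, 2.39, 3.01, 3.14, 3.14, 3.14].

### API

Orientations are given as a unit quaternion [w, x, y, z].
In Python, from rig import ctrl gives the robot as it stands.
- The arm moves only by the tool send_rows, never from a script. Its argument "targets" is a list of rows, each an object with "offset": the shift along the world's x, y, z in cm, a list of three; "spin": the turn about the world's z in rad. A call has 1 to 8 rows; each row is the pose to reach, as a shift and turn from the pose commanded when the call began; what a row does not reach only later rows make up. A row lasts 1/12 s, in which the tool goes at most 41.7 mm and 7.16 degrees, less where a joint would pass 70% of its speed; a pose out of reach is approached as far as the arm can. A call with a gripper value outside its range is refused whole. "grip" is the opening, from 0 (shut) to 1 (fully open), set as the call begins (left out, the last holds). The fingers move at their own pace and stop on an object; "squeeze" is the grip in N (left out, the last holds). Time passes only in rows, so rows that repeat a pose let the fingers close. It gives the time, the measured TCP pose, the force, the opening and the grip force at its end, in the units of the state.
- ctrl.sense(): the state, without advancing time (a new reading comes with each control period).
- ctrl.capture(name): name is "scene" or "top"; returns (picture, depth): 400x640x3 uint8, red, green, blue; 400x640 float32, mm along the optical axis (not along the pixel's ray), 0 where there is no reading.
- ctrl.calibration(name): a dict with "fx", "fy", "cx", "cy" (pixels), "view" (4x4, takes a point from world to camera coordinates). Camera axes: x right, y down, z forward; pixel columns grow to the right and rows downward; lengths in mm; the calibration is good to about 2 mm. A picture is of the moment at which its call begins. calibration takes no time and is no camera call.
- ctrl.finish_job(): hands the job in; it is judged then, once.
Trained networks look in the newest picture that a camera, given by its name, has taken for a name from the list of things; names that differ only in an ending like _2 or _b are one class to them, and where a whole thing is asked for, a point or a joint stands for the part that bears it (a point fixed in the world has none). Each returns a list of dicts, best first, with "conf" (0 to 1); they miss things now and then, are a little off and sometimes report something else, mostly with a low value. They report only what shows in the picture. A call takes as long as a camera call.
- ctrl.search_frame(camera, query): "box" ([left, top, right, bottom] in pixels, round what is visible of it).
- ctrl.place_of(camera, query): "uv" ([column, row] in pixels: a listed point, or the origin of a listed thing).
The state is a dict: "time_s": time; "joints": joint angles; "dq": joint speeds; "tau": joint torques, N m; "eef_pos": TCP position; "ee_rot": TCP orientation; "force": force on the tool from outside, world axes, zero at the start; "wrist_torque": the same for the moment, N m; "grip_width": opening from 0.0 (shut) to 1.0 (fully open); "grip_force": force on a finger pad.
Only numpy, scipy, OpenCV 4.12 (cv2) and the standard library are available. Lean on these libraries where they do the work, as an engineer would, in place of code of your own. Each camera call takes 0.05 s, during which the arm holds its last target. There are 200 camera calls.

### The job

Press down the red-dotted end of the brass flat gauge so that it tips up in its holder, then take it by the raised end, lift it out and lay it, without dropping it, flat across the two parallels on the blue base, centred and pointing along the base. Leave the steel gauge lying flat in its own holder.

Things in the scene. Friction and masses are not known exactly. Their poses are not given: they have to be found in the camera images.
- brass_gauge: Loose flat brass bar, 110 x 24 x 5 mm, 110 g; origin mid-underside, x lengthwise, z up. Red dot at x = -42 mm: the end to press. Starts flat, underside 28 mm up, in a fixed grey holder 136 x 52 mm (same axes and centre); walls 31 mm high, 1.5 mm off, flank it from x = -8 mm to the closed +x end. Tipped, its underside at x = +45 is 43 mm up, nothing beneath: pinch there across the 24 mm width.
- brass_tipper (a joint): Tilt (rad) of the green tipping plate under the -x half of the brass gauge: 0 level, 0.35 fully tipped (stop), +x end up. Plate 44 mm wide, its rim 2 mm below the gauge's top; it pivots on a level pin across the gauge's middle, 22 mm above the table. 2 to 3 N down on the red dot tips it (dot sinks about 15 mm). The stiff hinge stays where it is left.
- steel_gauge: The bystander: a steel-grey gauge of the same size, also with a red dot, in a second holder of the same kind. Origin at the centre of its underside, x along its length, z up. Leave it flat in its holder.
- rest: Fixed blue base 130 x 80 x 8 mm with two steel parallels (bars) standing on it, at x = +24 and -24 mm, each 10 mm thick in x, 60 mm long in y, 20 mm high: tops 28 mm above the table. The gauge goes across both, along x, either way round. Origin at the centre of the base's underside, on the table; x along its 130 mm length, z up.

How it is judged (in metres and radians):
On the way, in this order (a step that is already met when the one before it is completed fails the run):
1. the brass gauge's holder is tipped up (more than 0.25 rad) with the gauge in it, tilted too (value of joint brass_tipper above 0.25 rad and angle between brass_gauge's own z axis and vertical above 0.2 rad), for 0.1 s.
2. the brass gauge is over the parallels, its origin within 30 mm above their tops and within 30 mm of their centre, still held in the fingers (z of brass_gauge in the frame of rest below 0.058 m and horizontal distance between brass_gauge and rest below 0.03 m and contact force between the fingers and brass_gauge above 0.5 N), for 0.05 s.
At the end, for the whole second after the job is handed in: Brass gauge released, at rest and flat (tilt under 0.1 rad, same face up) on both parallels, underside 28 mm up within 5 mm, centre within 20 mm of the rest's, length within 0.26 rad of the base's, either way round; steel gauge flat (under 0.12 rad), within 15 mm of its start (horizontal distance between brass_gauge and rest below 0.02 m and angle between the x axis of brass_gauge and the x axis of rest, either way round below 0.26 rad and angle between brass_gauge's own z axis and vertical below 0.1 rad and z of brass_gauge in the frame of rest between 0.023 and 0.033 m and linear speed of brass_gauge below 0.02 m/s and angle between steel_gauge's own z axis and vertical below 0.12 rad and distance of steel_gauge from where it was at the start of the episode below 0.015 m); the robot touches nothing.
It fails at once if the steel gauge is tipped (0.2 rad) or shifted (20 mm) (angle between steel_gauge's own z axis and vertical above 0.2 rad or distance of steel_gauge from where it was at the start of the episode above 0.02 m).
It also fails if it takes over 45 s, if anything falls off the work surface, if the arm or the gripper's body presses on something with over 40 N, if the wrist force passes 120 N, or if a joint passes its speed limit or range.

## Working session

There is one attempt and no reset: what is moved stays moved. The work goes in short steps, Python scripts to look and compute and a tool call to move; the robot and the scene stay as the last step left them, time stands still between calls to the robot, and variables do not carry over. Pictures are saved under pics/ and viewed, at most 10 in all, crops included, and the job is handed in when it is done.

Besides the shell and the picture viewer there is one more tool, called after "Call:" as name(argument=value, ...), one argument or row to a line, values as JSON. send_rows: Moves the arm, as the interface text tells. Its arguments: {"type":"object","properties":{"targets":{"type":"array"},"grip":{"type":"number"},"squeeze":{"type":"number"}},"required":["targets"]}

```bash
mkdir -p pics; ls; python3 - <<'E'
from rig import ctrl
import cv2,numpy as np
s=ctrl.sense();print({k:np.round(s[k],3).tolist() for k in s})
for c in("top","scene"):
    p,d=ctrl.capture(c);cv2.imwrite(f"pics/{c}0.png",p[:,:,::-1]);np.save(f"pics/{c}0.npy",d)
    k=ctrl.calibration(c);print(c,k)
    for q in("brass_gauge","steel_gauge","rest","brass_tipper"):
        print(q,[(np.round(r["box"]).tolist(),round(r["conf"],2)) for r in ctrl.search_frame(c,q)][:3],[(np.round(r["uv"],1).tolist(),round(r["conf"],2)) for r in ctrl.place_of(c,q)][:3])
E
```

```text
pics
{'time_s': 0.0, 'joints': [1.077, 0.313, 1.498, 0.0, 1.331, -0.223], 'dq': [0.0, 0.001, -0.0, 0.001, -0.002, 0.001], 'tau': [-0.001, -41.226, -25.975, -0.0, 0.004, -0.0], 'eef_pos': [140.313, 505.632, 230.74], 'ee_rot': [-0.0, 0.135, 0.991, -0.001], 'force': [-0.379, 0.081, 0.784], 'wrist_torque': [-0.009, 0.021, -0.011], 'grip_force': 0.0, 'grip_width': 1.002}
top {'fx': 388.61633793052675, 'fy': 388.61633793052675, 'cx': 324.3285778887361, 'cy': 203.56450356084025, 'view': array([[-1.56131118e-02, -9.99835882e-01, -9.18909487e-03,
        -1.22677638e+00],
       [-9.92603900e-01,  1.66054144e-02, -1.20257051e-01,
         5.50820025e+02],
       [ 1.20389903e-01,  7.24354462e-03, -9.92700258e-01,
         7.33819627e+02],
       [ 0.00000000e+00,  0.00000000e+00,  0.00000000e+00,
         1.00000000e+00]])}
brass_gauge [([174.0, 180.0, 198.0, 235.0], 0.75)] [([185.5, 207.4], 0.74)]
steel_gauge [([312.0, 164.0, 344.0, 215.0], 0.79)] [([327.2, 192.2], 0.93), ([186.2, 204.6], 0.31)]
rest [([409.0, 183.0, 459.0, 253.0], 0.7)] [([433.6, 219.0], 0.58)]Traceback (most recent call last):
  File "<stdin>", line 8, in <module>
ValueError: it knows: brass_gauge, rest, steel_gauge
```

View pics/top0.png

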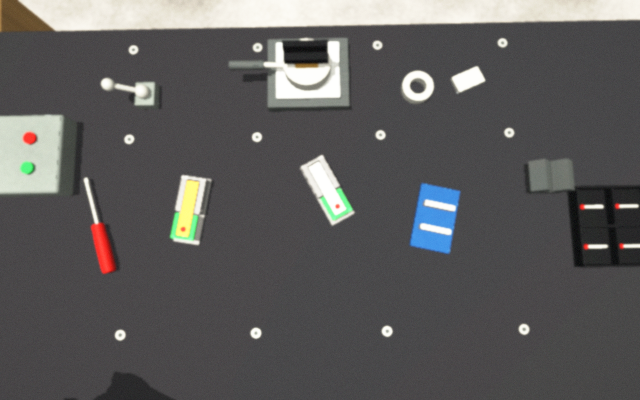

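The top view shows the brass gauge at about (190,207) with its red dot at (183,229). The steel gauge is at (327,190) and the blue rest at (436,218).

```bash
cat > h.py <<'E'
import cv2,numpy as np
from rig import ctrl
def ray(c,uv,z):
    """world point at height z seen at pixel uv"""
    k=ctrl.calibration(c);R=k["view"][:3,:3];t=k["view"][:3,3]
    o=-R.T@t;d=R.T@np.array([(uv[0]-k["cx"])/k["fx"],(uv[1]-k["cy"])/k["fy"],1])
    return o+d*(z-o[2])/d[2]
def big(mask):
    n,l,s,_=cv2.connectedComponentsWithStats(mask.astype(np.uint8),connectivity=8)
    i=1+np.argmax(s[1:,4]);return np.argwhere(l==i)[:,::-1].astype(np.float32)
def rect(c,px,z):
    w=np.array([ray(c,p,z)[:2] for p in px],np.float32)
    (m,sz,a)=cv2.minAreaRect(w)
    a=np.radians(a)+(0 if sz[0]>sz[1] else np.pi/2)
    return np.round(m,1),np.round(sz,1),round((a+np.pi/2)%np.pi-np.pi/2,3),np.round(w.mean(0),1)
E
python3 - <<'E'
from h import *
p=cv2.imread("pics/top0.png");hsv=cv2.cvtColor(p,cv2.COLOR_BGR2HSV);H,S,V=hsv[...,0],hsv[...,1],hsv[...,2]
def win(m,x0,x1,y0,y1):
    o=np.zeros_like(m);o[y0:y1,x0:x1]=m[y0:y1,x0:x1];return o
S_=(S>110)&(V>80)
print("brass",rect("top",big(win(S_&(H>14)&(H<34),165,215,170,250)),33))
red=S_&((H<12)|(H>170))
print("dot",ray("top",big(win(red,165,215,170,250)).mean(0),33))
print("sdot",ray("top",big(win(red,300,360,150,230)).mean(0),33))
print("blue",rect("top",big(win((S>110)&(H>95)&(H<130),400,470,175,260)),8))
w=win((S<70)&(V>150),400,470,190,240)
n,l,s,c=cv2.connectedComponentsWithStats(w.astype(np.uint8))
for i in range(1,n):
    if s[i,4]>30: print("bar",rect("top",np.argwhere(l==i)[:,::-1].astype(np.float32),28))
for q,z in(("brass_gauge",28),("steel_gauge",28),("rest",0)):print(q,ray("top",{"brass_gauge":(185.5,207.4),"steel_gauge":(327.2,192.2),"rest":(433.6,219)}[q],z))
q,d=ctrl.capture("scene");cv2.imwrite("pics/scene0.png",q[:,:,::-1])
cv2.imwrite("pics/crop0.png",cv2.resize(p[160:270,150:480],None,fx=2.4,fy=2.4,interpolation=cv2.INTER_CUBIC))
E
```

```text
brass (array([547.1, 261.3]), array([ 25.4, 110.8]), np.float64(-0.173), array([546.8, 261. ], dtype=float32))
dot [505.55357018 269.07474817  33.        ]
sdot [545.50057263 -35.044939    33.        ]
blue (array([ 521.5, -232.9]), array([ 83. , 132.8]), np.float64(-0.227), array([ 520.3, -231.7], dtype=float32))Traceback (most recent call last):
  File "<stdin>", line 14, in <module>
  File "h.py", line 12, in rect
    w=np.array([ray(c,p,z)[:2] for p in px],np.float32)
                ~~~^^^^^^^
  File "h.py", line 5, in ray
    k=ctrl.calibration(c);R=k["view"][:3,:3];t=k["view"][:3,3]
ValueError: time passes only in moves, steps and waits
```

Call:
send_rows(
  targets=[
    {"offset": [36.4, -23.7, -12], "spin": 0.097},
    {"offset": [36.4, -23.7, -12], "spin": 0.097},
    {"offset": [36.4, -23.7, -12], "spin": 0.097},
    {"offset": [36.4, -23.7, -12], "spin": 0.097},
    {"offset": [36.4, -23.7, -12], "spin": 0.097},
    {"offset": [36.4, -23.7, -12], "spin": 0.097},
    {"offset": [36.4, -23.7, -12], "spin": 0.097},
    {"offset": [36.4, -23.7, -12], "spin": 0.097},
  ],
  grip=0,
)

```text
time_s: 1.07
eef_pos: [411.2, 329.1, 142.1]
ee_rot: [0.0, 0.087, 0.996, 0.0]
force: [1.2, 1.7, 0.4]
grip_width: -0.0
grip_force: 0.0
```

```bash
sed -i 's/^def ray/K={c:ctrl.calibration(c) for c in ("top","scene")}\ndef ray/; s/k=ctrl.calibration(c);R/k=K[c];R/' h.py
python3 - <<'E'
from h import *
q,d=ctrl.capture("scene");cv2.imwrite("pics/scene1.png",q[:,:,::-1])
s=ctrl.sense();print(s["time_s"],s["eef_pos"],s["ee_rot"],s["grip_width"])
E
```

```text
1.1167 [415.7539058  325.31182521 140.01810532] [ 1.84148714e-04  8.89883726e-02  9.96032054e-01 -1.08725828e-03] 0.0008334388313562225
```

View pics/scene1.png

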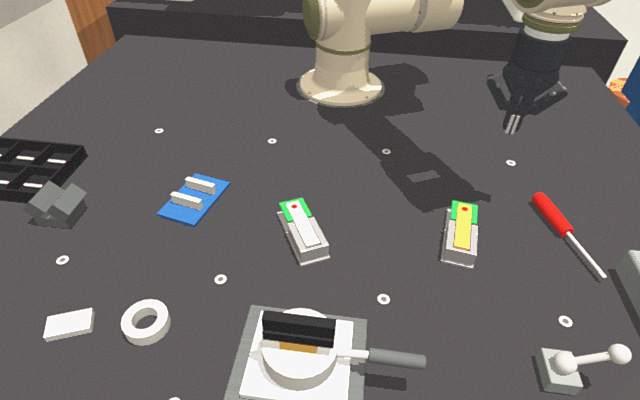

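The scene view shows the brass gauge flat at (463,230) with its dot at (463,208). The rest is at (195,198), and the closed gripper is approaching at (515,120).

Call:
send_rows(
  targets=[
    {"offset": [8.9, -5.65, -5]},
    {"offset": [8.9, -5.65, -5]},
    {"offset": [8.9, -5.65, -5]},
    {"offset": [8.9, -5.65, -8]},
    {"offset": [8.9, -5.65, -8]},
    {"offset": [8.9, -5.65, -8]},
  ],
)

```text
invalid input
```

```bash
python3 - <<'E'
from h import *
from scipy.spatial.transform import Rotation as R
s=ctrl.sense();w=s["ee_rot"];y=R.from_quat([w[1],w[2],w[3],w[0]]).as_matrix()[:,1];print(s["eef_pos"],s["force"],np.arctan2(y[1],y[0]))
E
```

```text
[415.7539058  325.31182521 140.01810532] [ 3.83951983 -6.66709885 -1.84071934] 1.392583136647773
```

Spin is required in every row.

Call:
send_rows(
  targets=[
    {"offset": [8.9, -5.65, -5], "spin": 0.005},
    {"offset": [8.9, -5.65, -5], "spin": 0.005},
    {"offset": [8.9, -5.65, -5], "spin": 0.005},
    {"offset": [8.9, -5.65, -8], "spin": 0.005},
    {"offset": [8.9, -5.65, -8], "spin": 0.005},
    {"offset": [8.9, -5.65, -8], "spin": 0.005},
  ],
)

```text
time_s: 1.62
eef_pos: [497.8, 274.0, 61.9]
ee_rot: [-0.002, 0.084, 0.996, -0.001]
force: [0.8, -0.5, 0.9]
grip_width: -0.002
grip_force: 0.0
```

```bash
python3 - <<'E'
from h import *
from scipy.spatial.transform import Rotation as R
s=ctrl.sense();w=s["ee_rot"];y=R.from_quat([w[1],w[2],w[3],w[0]]).as_matrix()[:,1];print(s["eef_pos"],s["force"],np.arctan2(y[1],y[0]))
E
```

```text
[497.77175973 273.96122876  61.85379604] [ 0.77186151 -0.51870636  0.86515311] 1.4018503922117649
```

Call:
send_rows(
  targets=[
    {"offset": [0.7, -0.5, 0], "spin": 0},
    {"offset": [0.7, -0.5, -1.2], "spin": 0},
    {"offset": [0.7, -0.5, -2.4], "spin": 0},
    {"offset": [0.7, -0.5, -2.8], "spin": 0},
    {"offset": [0.7, -0.5, -3.1], "spin": 0},
    {"offset": [0.7, -0.5, -3.4], "spin": 0},
    {"offset": [0.7, -0.5, -3.6], "spin": 0},
    {"offset": [0.7, -0.5, -3.6], "spin": 0},
  ],
)

```text
time_s: 2.28
eef_pos: [505.5, 269.2, 26.3]
ee_rot: [-0.0, 0.084, 0.996, -0.0]
force: [0.3, -0.3, 0.7]
grip_width: -0.001
grip_force: 0.0
```

Call:
send_rows(
  targets=[
    {"offset": [0, 0, -0.2], "spin": 0},
    {"offset": [0, 0, -0.3], "spin": 0},
    {"offset": [0, 0, -0.4], "spin": 0},
    {"offset": [0, 0, -0.5], "spin": 0},
    {"offset": [0, 0, -0.5], "spin": 0},
  ],
)

```text
time_s: 2.7
eef_pos: [505.7, 269.1, 21.4]
ee_rot: [0.0, 0.084, 0.996, 0.0]
force: [-0.8, -0.1, 0.4]
grip_width: 0.001
grip_force: 0.4
```

Call:
send_rows(
  targets=[
    {"offset": [0, 0, -0.1], "spin": 0},
    {"offset": [0, 0, -0.2], "spin": 0},
    {"offset": [0, 0, -0.3], "spin": 0},
    {"offset": [0, 0, -0.3], "spin": 0},
  ],
)

```text
time_s: 3.03
eef_pos: [506.0, 269.2, 20.2]
ee_rot: [0.0, 0.084, 0.996, 0.0]
force: [-7.6, -1.2, 18.0]
grip_width: 0.0
grip_force: 9.4
```

```bash
python3 - <<'E'
from h import *
q,d=ctrl.capture("scene");cv2.imwrite("pics/s2.png",cv2.resize(q[140:300,380:560,::-1],None,fx=3.5,fy=3.5,interpolation=cv2.INTER_CUBIC));print(ctrl.sense()["force"])
E
```

```text
[-6.84209519 -1.15662355 18.32166296]
```

View pics/s2.png

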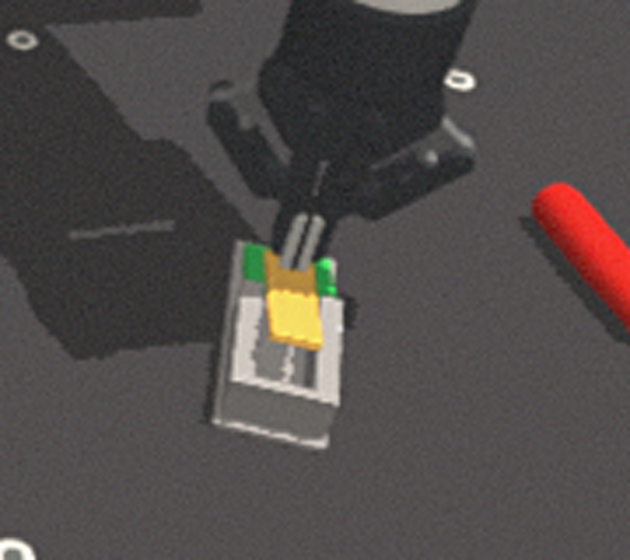

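The gauge is tipped up and at the stop (18 N). Its raised end is at about crop (295,340). I'll back off and measure it.

Call:
send_rows(
  targets=[
    {"offset": [0, 0, 0.5], "spin": 0},
    {"offset": [0, 0, 2], "spin": 0},
    {"offset": [0, 0, 5], "spin": 0},
    {"offset": [-3, 0, 9], "spin": 0},
    {"offset": [-6, 0, 9], "spin": 0},
    {"offset": [-6, 0, 9], "spin": 0},
  ],
)

```text
time_s: 3.58
eef_pos: [441.9, 269.3, 110.2]
ee_rot: [-0.0, 0.083, 0.997, 0.0]
force: [-0.5, -1.6, 0.5]
grip_width: 0.001
grip_force: 0.0
```

```bash
python3 - <<'E'
from h import *
for c in("top","scene"):
    q,d=ctrl.capture(c);hsv=cv2.cvtColor(q,cv2.COLOR_RGB2HSV);H,S,V=[hsv[...,i] for i in range(3)]
    m=(S>110)&(V>60)&(H>14)&(H<34);o=np.zeros_like(m)
    if c=="top":o[160:260,160:220]=m[160:260,160:220]
    else:o[170:270,430:500]=m[170:270,430:500]
    px=big(o);k=K[c];Rv=k["view"][:3,:3];t=k["view"][:3,3]
    z=np.array([d[int(b),int(a)] for a,b in px])
    cam=np.c_[(px[:,0]-k["cx"])/k["fx"]*z,(px[:,1]-k["cy"])/k["fy"]*z,z];w=(cam[z>0]-t)@Rv
    u=np.array([np.cos(.173),-np.sin(.173)]);v=np.array([np.sin(.173),np.cos(.173)]);r=w[:,:2]-[547.1,261.3]
    a,b=r@u,r@v
    print(c,len(w),np.percentile(a,[0,2,50,98,100]).round(1),np.percentile(b,[2,50,98]).round(1),np.polyfit(a,w[:,2],1).round(3))
    for lo in range(-60,60,12):
        i=(a>lo)&(a<lo+12)
        if i.sum()>3:print(lo,i.sum(),np.median(w[i,2]).round(1),np.median(b[i]).round(1))
s=ctrl.sense();print(s["eef_pos"],s["time_s"])
E
```

```text
top 647 [-56.  -53.6  -2.6  46.6  55.3] [-11.9  -0.6  12.6] [ 0.35  32.999]
-60 48 14.7 0.6
-48 57 18.4 -0.9
-36 81 22.2 0.0
-24 77 26.8 0.1
-12 77 31.4 -0.2
0 73 35.6 -1.3
12 76 40.2 -2.1
24 74 44.2 -0.7
36 76 48.9 -0.9
48 8 47.3 5.0
scene 375 [-57.4 -52.6   6.1  50.   50.8] [-12.5  -1.6  10.1] [ 0.36  32.858]
-60 18 14.2 -2.3
-48 27 17.7 -1.7
-36 34 22.2 -1.3
-24 43 26.4 -2.5
-12 43 31.4 -1.3
0 43 35.3 -3.2
12 42 40.1 -0.6
24 43 44.8 -1.1
36 49 48.8 -2.8
48 33 48.9 -0.7
[445.44903315 269.14698401 109.08107255] 3.6833
```

Call:
send_rows(
  targets=[
    {"offset": [14.1, -1.5, 0], "spin": 0},
    {"offset": [14.1, -1.5, 0], "spin": 0},
    {"offset": [14.1, -1.5, 0], "spin": 0},
    {"offset": [14.1, -1.5, 0], "spin": 0},
    {"offset": [14.1, -1.5, -2], "spin": 0},
    {"offset": [14.1, -1.5, -4], "spin": 0},
    {"offset": [14.1, -1.5, -4], "spin": 0},
    {"offset": [14.1, -1.5, -4], "spin": 0},
  ],
  grip=0.6,
)

```text
time_s: 4.35
eef_pos: [586.8, 253.7, 67.3]
ee_rot: [-0.001, 0.085, 0.996, -0.0]
force: [0.6, 0.9, 0.1]
grip_width: 0.599
grip_force: 0.0
```

```bash
python3 - <<'E'
from h import *
q,d=ctrl.capture("scene");cv2.imwrite("pics/s3.png",cv2.resize(q[140:300,380:560,::-1],None,fx=3.5,fy=3.5,interpolation=cv2.INTER_CUBIC));s=ctrl.sense();print(s["force"],s["eef_pos"],s["grip_width"])
E
```

```text
[-0.14255457 -0.08952448  0.52273639] [587.2905731  253.93558143  68.7526902 ] 0.5952779928700994
```

View pics/s3.png

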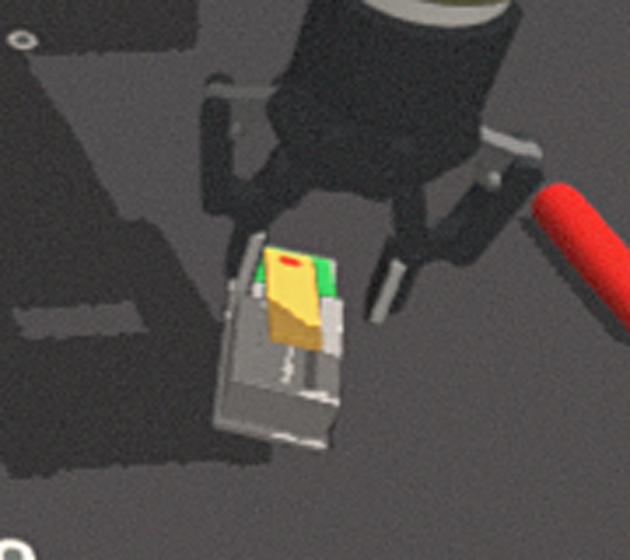

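The open fingers straddle the gauge, at crop (250,250) and (390,290), still above it. I'll descend and close.

Call:
send_rows(
  targets=[
    {"offset": [0, 0, -1.5], "spin": 0},
    {"offset": [0, 0, -2.5], "spin": 0},
    {"offset": [0, 0, -3.2], "spin": 0},
    {"offset": [0, 0, -3.6], "spin": 0},
    {"offset": [0, 0, -3.6], "spin": 0},
    {"offset": [0, 0, -3.6], "spin": 0},
  ],
)

```text
time_s: 4.9
eef_pos: [586.9, 254.1, 32.9]
ee_rot: [0.0, 0.084, 0.996, 0.0]
force: [-0.3, -0.8, 0.3]
grip_width: 0.596
grip_force: 0.0
```

Call:
send_rows(
  targets=[
    {"offset": [0, 0, 0], "spin": 0},
    {"offset": [0, 0, 0], "spin": 0},
    {"offset": [0, 0, 0], "spin": 0},
    {"offset": [0, 0, 0], "spin": 0},
    {"offset": [0, 0, 0], "spin": 0},
    {"offset": [0, 0, 0], "spin": 0},
    {"offset": [0, 0, 0], "spin": 0},
    {"offset": [0, 0, 0], "spin": 0},
  ],
  grip=0.1,
  squeeze=40,
)

```text
time_s: 5.57
eef_pos: [587.0, 254.1, 32.9]
ee_rot: [0.0, 0.084, 0.996, 0.0]
force: [0.8, -0.2, 3.2]
grip_width: 0.266
grip_force: 39.9
```

Call:
send_rows(
  targets=[
    {"offset": [0, 0, 0.5], "spin": 0},
    {"offset": [0, 0, 1.2], "spin": 0},
    {"offset": [0, 0, 2], "spin": 0},
    {"offset": [0, 0, 3.5], "spin": 0},
    {"offset": [0, 0, 5], "spin": 0},
    {"offset": [0, 0, 7], "spin": 0},
    {"offset": [0, 0, 9], "spin": 0},
    {"offset": [0, 0, 9], "spin": 0},
  ],
)

```text
time_s: 6.23
eef_pos: [588.3, 254.5, 127.3]
ee_rot: [0.003, 0.084, 0.996, 0.001]
force: [0.6, -0.2, 0.0]
grip_width: 0.268
grip_force: 39.5
```

```bash
cat > seg.py <<'E'
from h import *
def brass(c,box):
    q,d=ctrl.capture(c);hsv=cv2.cvtColor(q,cv2.COLOR_RGB2HSV);H,S,V=[hsv[...,i] for i in range(3)]
    m=(S>110)&(V>50)&(H>14)&(H<34);o=np.zeros_like(m);x0,x1,y0,y1=box;o[y0:y1,x0:x1]=m[y0:y1,x0:x1]
    px=big(o);k=K[c];Rv=k["view"][:3,:3];t=k["view"][:3,3]
    z=np.array([d[int(b),int(a)] for a,b in px]);cam=np.c_[(px[:,0]-k["cx"])/k["fx"]*z,(px[:,1]-k["cy"])/k["fy"]*z,z]
    return q,(cam[z>0]-t)@Rv
E
python3 - <<'E'
from seg import *
q,w=brass("scene",(400,560,100,300));cv2.imwrite("pics/s4.png",cv2.resize(q[80:290,380:600,::-1],None,fx=2.7,fy=2.7,interpolation=cv2.INTER_CUBIC))
s=ctrl.sense();print(s["eef_pos"],s["force"],s["grip_force"],s["grip_width"])
u=np.array([np.cos(.173),-np.sin(.173)]);a=(w[:,:2]-s["eef_pos"][:2])@u
print(len(w),np.percentile(a,[2,50,98]),np.polyfit(a,w[:,2],1))
E
```

```text
[587.56518443 254.29140116 124.89435335] [-0.08415376 -0.33819979 -1.46362987] 39.48644757270813 0.26764462037275355
264 [-191.23854582  -14.59050533   12.05701846] [  0.5566751 145.1839654]
```

View pics/s4.png

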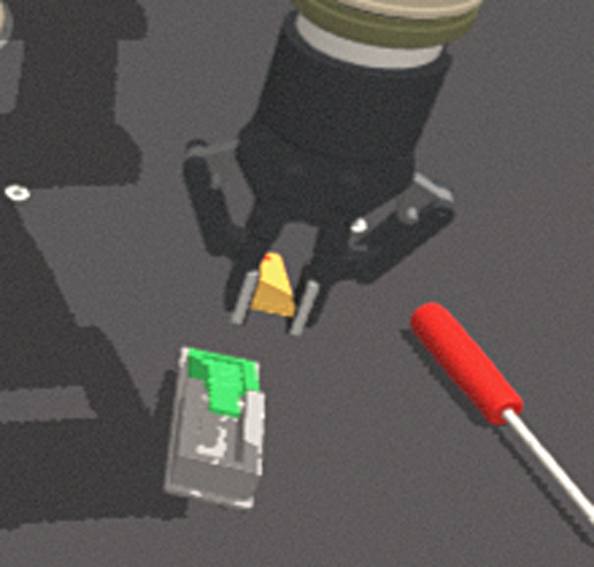

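The gauge is held tilted, at crop (272,285), and the holder is empty. I'll carry it across.

Call:
send_rows(
  targets=[
    {"offset": [-0.3, -3, 0], "spin": -0.01},
    {"offset": [-0.6, -6.5, 0], "spin": -0.01},
    {"offset": [-0.9, -10, 0], "spin": -0.02},
    {"offset": [-1.1, -13.5, 0], "spin": -0.02},
    {"offset": [-1.4, -17, 0], "spin": -0.03},
    {"offset": [-1.6, -20.5, 0], "spin": -0.03},
    {"offset": [-1.8, -24, 0], "spin": -0.04},
    {"offset": [-2, -27.5, 0], "spin": -0.04},
  ],
)

```text
time_s: 6.95
eef_pos: [565.7, -22.4, 121.5]
ee_rot: [-0.001, 0.104, 0.995, 0.0]
force: [0.7, 0.4, -1.1]
grip_width: 0.265
grip_force: 39.5
```

Call:
send_rows(
  targets=[
    {"offset": [-0.1, -3.5, 0], "spin": -0.01},
    {"offset": [-0.2, -7, 0], "spin": -0.01},
    {"offset": [-0.2, -10.5, 0], "spin": -0.01},
    {"offset": [-0.2, -14, 0], "spin": -0.01},
    {"offset": [-0.2, -17.5, 0], "spin": -0.014},
    {"offset": [-0.2, -20.2, 0], "spin": -0.014},
    {"offset": [-0.2, -22.2, 0], "spin": -0.014},
    {"offset": [-0.2, -22.2, 0], "spin": -0.014},
  ],
)

```text
time_s: 7.62
eef_pos: [563.8, -246.5, 121.1]
ee_rot: [-0.001, 0.113, 0.994, -0.0]
force: [-0.4, 0.2, -0.8]
grip_width: 0.263
grip_force: 39.6
```

```bash
python3 - <<'E'
from seg import *
from scipy.spatial.transform import Rotation as R
q,w=brass("scene",(120,320,60,260));cv2.imwrite("pics/s5.png",cv2.resize(q[60:260,100:320,::-1],None,fx=3,fy=3,interpolation=cv2.INTER_CUBIC))
s=ctrl.sense();o=s["ee_rot"];y=R.from_quat([o[1],o[2],o[3],o[0]]).as_matrix()[:,1]
print(s["time_s"],s["eef_pos"],s["force"],s["grip_force"],s["grip_width"],"yaw",np.arctan2(y[1],y[0])-np.pi/2)
u=np.array([np.cos(.227),-np.sin(.227)]);a=(w[:,:2]-s["eef_pos"][:2])@u
i=abs(a)<150;print(len(w),np.percentile(a,[2,50,98]),np.polyfit(a[i],w[i,2],1))
for lo in range(-110,40,12):
    j=(a>lo)&(a<lo+12)
    if j.sum()>2:print(lo,j.sum(),np.median(w[j,2]).round(1))
E
```

```text
7.6667 [ 563.90468451 -244.31785389  121.11627512] [-0.03689639  0.37197505 -0.79789745] 39.57171142101288 0.26363746446268643 yaw -0.22542357309838246
190 [-116.1355959   -57.77961927   -4.47546506] [  0.46254063 141.17583722]
-98 19 102.0
-86 24 105.6
-74 36 109.9
-62 38 114.9
-50 33 118.8
-38 23 122.7
-26 5 125.9
-14 5 142.5
```

View pics/s5.png

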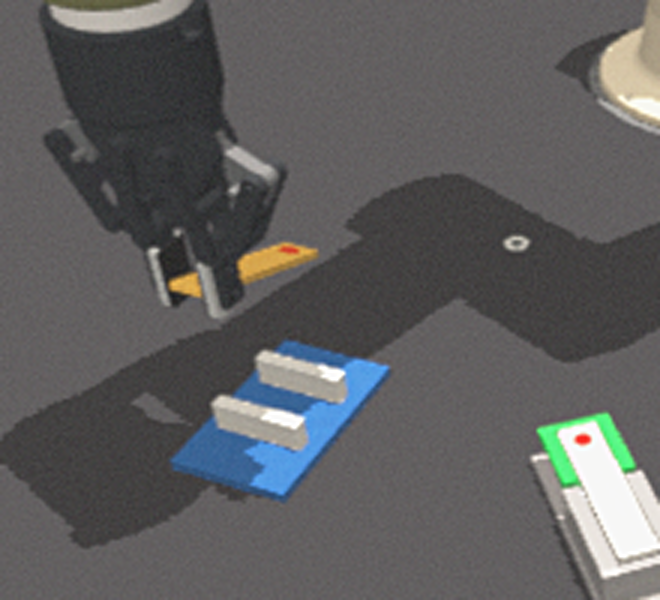

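The gauge is held with its red-dot end low, at crop (290,250). The rest's bars are at (300,375) and (260,420). I'll lower it until the low end touches, then rock it flat.

Call:
send_rows(
  targets=[
    {"offset": [0.1, 0.1, -2], "spin": 0},
    {"offset": [0.1, 0.1, -4], "spin": 0},
    {"offset": [0.1, 0.1, -5.5], "spin": 0},
    {"offset": [0.1, 0.1, -6.5], "spin": 0},
    {"offset": [0.1, 0.1, -7], "spin": 0},
    {"offset": [0.1, 0.1, -7.2], "spin": 0},
    {"offset": [0.1, 0.1, -7.2], "spin": 0},
  ],
  squeeze=30,
)

```text
time_s: 8.25
eef_pos: [565.8, -241.6, 50.6]
ee_rot: [0.0, 0.111, 0.994, -0.0]
force: [0.5, 0.0, -1.2]
grip_width: 0.268
grip_force: 39.6
```

Call:
send_rows(
  targets=[
    {"offset": [0, 0, -0.2], "spin": 0},
    {"offset": [0, 0, -0.4], "spin": 0},
    {"offset": [0, 0, -0.6], "spin": 0},
    {"offset": [0, 0, -0.8], "spin": 0},
    {"offset": [0, 0, -0.8], "spin": 0},
  ],
)

```text
time_s: 8.67
eef_pos: [565.7, -242.0, 42.6]
ee_rot: [0.0, 0.111, 0.994, -0.0]
force: [0.4, 0.3, 1.4]
grip_width: 0.267
grip_force: 39.8
```

Call:
send_rows(
  targets=[
    {"offset": [0, 0, -0.2], "spin": 0},
    {"offset": [0, 0, -0.4], "spin": 0},
    {"offset": [0, 0, -0.6], "spin": 0},
    {"offset": [0, 0, -0.8], "spin": 0},
    {"offset": [0, 0, -0.8], "spin": 0},
  ],
  grip=0.1,
  squeeze=22,
)

```text
time_s: 9.08
eef_pos: [565.7, -242.0, 34.3]
ee_rot: [-0.0, 0.111, 0.994, -0.0]
force: [0.7, 0.1, 4.9]
grip_width: 0.266
grip_force: 39.5
```

Call:
send_rows(
  targets=[
    {"offset": [0, 0, -0.2], "spin": 0},
    {"offset": [0, 0, -0.4], "spin": 0},
    {"offset": [0, 0, -0.6], "spin": 0},
    {"offset": [0, 0, -0.8], "spin": 0},
    {"offset": [0, 0, -0.8], "spin": 0},
  ],
)

```text
time_s: 9.5
eef_pos: [565.6, -241.9, 26.0]
ee_rot: [-0.0, 0.111, 0.994, 0.0]
force: [1.7, -1.0, 3.7]
grip_width: 0.269
grip_force: 39.0
```

```bash
cat > chk.py <<'E'
from seg import *
import sys
q,w=brass("scene",(120,300,100,260));cv2.imwrite(sys.argv[1],cv2.resize(q[100:260,120:280,::-1],None,fx=3.5,fy=3.5,interpolation=cv2.INTER_CUBIC))
s=ctrl.sense();print(s["time_s"],s["eef_pos"],s["force"],s["grip_force"],s["grip_width"])
u=np.array([np.cos(.227),-np.sin(.227)]);v=np.array([-u[1],u[0]]);r=w[:,:2]-[521.5,-232.9];a=r@u;b=r@v
print(len(w),np.percentile(a,[2,50,98]),np.percentile(b,[2,50,98]))
for lo in range(-72,72,12):
    j=(a>lo)&(a<lo+12)
    if j.sum()>2:print(lo,j.sum(),np.median(w[j,2]).round(1),np.median(b[j]).round(1))
E
python3 chk.py pics/s6.png
```

```text
9.55 [ 565.57147747 -241.86376453   26.22355489] [ 1.28146281 -0.60789725  3.75006988] 39.01029646396637 0.26740689477150664
100 [-89.12624162 -30.44350492  47.44635382] [-21.57741336  11.22311746  61.91037875]
-60 18 29.6 5.6
-48 20 31.0 9.0
-36 18 32.1 9.8
-24 12 33.1 11.4
-12 6 34.0 11.8
0 3 35.0 13.1
24 7 91.2 51.8
36 10 79.8 45.8
```

View pics/s6.png

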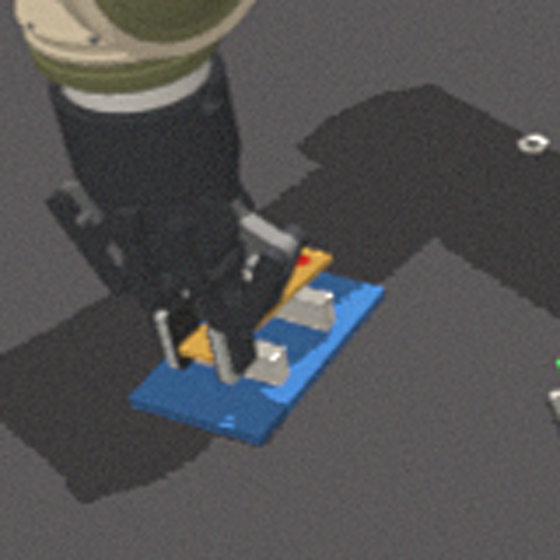

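Nearly flat now, slope about 0.09. I'll go down a bit more.

Call:
send_rows(
  targets=[
    {"offset": [0, 0, -0.2], "spin": 0},
    {"offset": [0, 0, -0.4], "spin": 0},
    {"offset": [0, 0, -0.5], "spin": 0},
    {"offset": [0, 0, -0.5], "spin": 0},
  ],
)

```text
time_s: 9.88
eef_pos: [565.6, -241.9, 21.2]
ee_rot: [-0.0, 0.111, 0.994, 0.0]
force: [1.7, -0.4, 2.8]
grip_width: 0.268
grip_force: 38.8
```

```bash
python3 chk.py pics/s7.png; python3 - <<'E'
from seg import *
q,w=brass("top",(390,480,170,270))
r=w[:,:2].astype(np.float32);print(len(w),cv2.minAreaRect(r),np.median(w[:,2]))
E
```

```text
9.9333 [ 565.62276757 -241.90652161   21.34009366] [0.6610077  0.01088017 3.35655064] 38.79507780075073 0.26823068643785347
76 [-90.85914313 -36.66202064  37.57981033] [-20.41821197  11.09869779  63.12637889]
-60 19 30.9 8.1
-48 17 31.5 10.0
-36 16 32.0 11.0
-24 7 32.7 11.8
24 6 96.2 56.8
36 7 85.4 51.3Traceback (most recent call last):
  File "<stdin>", line 2, in <module>
  File "seg.py", line 5, in brass
    px=big(o);k=K[c];Rv=k["view"][:3,:3];t=k["view"][:3,3]
  File "h.py", line 11, in big
    i=1+np.argmax(s[1:,4]);return np.argwhere(l==i)[:,::-1].astype(np.float32)
        ~~~~~~~~~^^^^^^^^^
    return _wrapfunc(a, 'argmax', axis=axis, out=out, **kwds)
    return bound(*args, **kwds)
ValueError: attempt to get argmax of an empty sequence
```

Slope is about 0.045. I'll lower in small steps until the force jumps.

Call:
send_rows(
  targets=[
    {"offset": [0, 0, -0.1], "spin": 0},
    {"offset": [0, 0, -0.2], "spin": 0},
    {"offset": [0, 0, -0.2], "spin": 0},
  ],
)

```text
time_s: 10.23
eef_pos: [565.8, -242.0, 19.4]
ee_rot: [0.0, 0.111, 0.994, -0.0]
force: [1.5, -0.7, 3.2]
grip_width: 0.27
grip_force: 38.8
```

Call:
send_rows(
  targets=[
    {"offset": [0, 0, -0.1], "spin": 0},
    {"offset": [0, 0, -0.15], "spin": 0},
    {"offset": [0, 0, -0.15], "spin": 0},
  ],
)

```text
time_s: 10.48
eef_pos: [565.8, -242.0, 18.0]
ee_rot: [0.0, 0.111, 0.994, -0.0]
force: [2.8, -0.9, 3.0]
grip_width: 0.267
grip_force: 38.7
```

Call:
send_rows(
  targets=[
    {"offset": [0, 0, -0.1], "spin": 0},
    {"offset": [0, 0, -0.15], "spin": 0},
    {"offset": [0, 0, -0.15], "spin": 0},
  ],
)

```text
time_s: 10.73
eef_pos: [565.8, -242.0, 17.5]
ee_rot: [0.0, 0.111, 0.994, -0.0]
force: [-1.0, 1.3, 11.0]
grip_width: 0.263
grip_force: 39.4
```

It's seated on both bars (11 N). Now I'll release.

Call:
send_rows(
  targets=[
    {"offset": [0, 0, 0], "spin": 0},
    {"offset": [0, 0, 0], "spin": 0},
    {"offset": [0, 0, 0], "spin": 0},
    {"offset": [0, 0, 0], "spin": 0},
    {"offset": [0, 0, 0], "spin": 0},
    {"offset": [0, 0, 0], "spin": 0},
  ],
  grip=0.6,
)

```text
time_s: 11.23
eef_pos: [565.6, -241.9, 16.3]
ee_rot: [-0.0, 0.111, 0.994, 0.0]
force: [-0.3, -0.0, -0.0]
grip_width: 0.597
grip_force: 0.0
```

Call:
send_rows(
  targets=[
    {"offset": [0, 0, 1.5], "spin": 0},
    {"offset": [0, 0, 4], "spin": 0},
    {"offset": [0, 0, 7], "spin": 0},
    {"offset": [0, 0, 11], "spin": 0},
    {"offset": [0, 0, 15], "spin": 0},
    {"offset": [0, 10, 16], "spin": 0},
    {"offset": [0, 14, 16], "spin": 0},
    {"offset": [0, 14, 16], "spin": 0},
  ],
)

```text
time_s: 11.9
eef_pos: [565.4, -116.2, 176.3]
ee_rot: [0.001, 0.112, 0.994, -0.0]
force: [0.7, 1.1, -0.2]
grip_width: 0.599
grip_force: 0.0
```

```bash
python3 chk.py pics/s8.png; python3 - <<'E'
from seg import *
q,w=brass("top",(390,480,150,290))
i=w[:,2]<60;w=w[i];print(len(w),cv2.minAreaRect(w[:,:2].astype(np.float32)),np.median(w[:,2]))
A=np.c_[w[:,:2]-w[:,:2].mean(0),np.ones(len(w))];print(np.linalg.lstsq(A,w[:,2],rcond=None)[0])
cv2.imwrite("pics/t8.png",cv2.resize(q[150:280,300:500,::-1],None,fx=3.5,fy=3.5,interpolation=cv2.INTER_CUBIC))
E
```

```text
11.95 [ 565.38868123 -108.93971164  176.59574021] [1.92281559 7.52308278 0.60940805] 0.0 0.5997882023265029
518 [-54.89848554   4.50067293  52.7832144 ] [-21.14162047   1.53385207  12.50590792]
-60 32 32.7 2.0
-48 36 32.5 6.5
-36 53 32.5 0.5
-24 56 32.6 1.0
-12 55 33.0 2.1
0 58 32.6 1.2
12 54 32.9 2.0
24 67 32.8 0.5
36 62 32.7 2.5
48 40 32.3 1.1
96 ((560.4953002929688, -234.25477600097656), (13.77696704864502, 31.63467025756836), 72.6781997680664) 32.121042070417744
[-1.68954866e-01 -7.59248149e-03  3.17793568e+01]
```

View pics/t8.png

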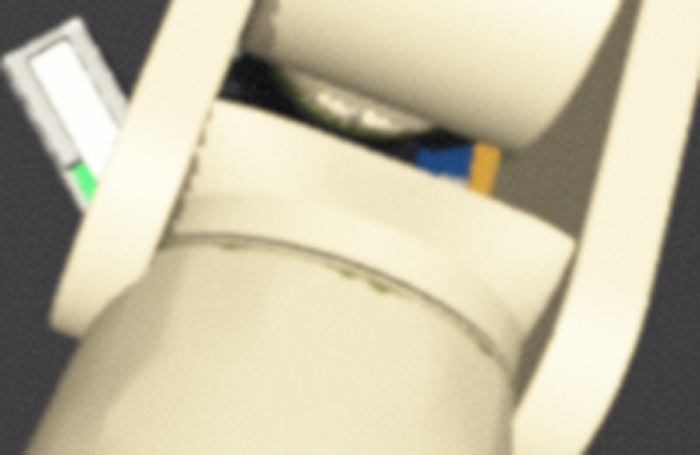

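The top view is mostly blocked by the arm. The depth data from the scene camera shows the gauge flat at 32.7 mm (top face), centred within 2 mm and aligned with the base, so I'm handing in.

Call:
send_rows(
  targets=[
    {"offset": [0, 0, 0], "spin": 0},
    {"offset": [0, 0, 0], "spin": 0},
    {"offset": [0, 0, 0], "spin": 0},
  ],
)

```text
time_s: 12.25
eef_pos: [565.7, -118.4, 175.3]
ee_rot: [-0.0, 0.112, 0.994, -0.0]
force: [-0.2, 0.3, 0.8]
grip_width: 0.601
grip_force: 0.0
```

```bash
python3 -c "
from rig import ctrl
print(ctrl.finish_job())"
```

```text
the job is handed in; nothing more can be done
None
```

The brass gauge was tipped up, lifted out by its raised end and laid flat across both parallels, measured within about 2 mm of centre and along the base; the steel gauge was never touched, and the job is handed in (no verdict was returned).

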